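# Gauge the socket and fit the matching post

### The job

The wooden plate stand is missing one of its four posts. Feel how deep the empty socket is by gently lowering the steel depth rod until it rests on the bottom; put the rod back in its hole in the rack and gently seat the one spare post whose top comes level with the other three. Choose by the measured depth: do not try the posts in turn, and leave the two you do not need standing in the rack and the things around undisturbed.

Things in the scene. Friction and masses are not known exactly. Their poses are not given: they have to be found in the camera images.
- socket (a point): centre of the empty socket's mouth on the stand's top face; axes as the stand's. A round blind vertical hole, 19 mm in diameter with a 3 mm countersink; its flat bottom, a firm thin cork pad, lies 20, 32 or 44 mm below the mouth, differently each time. The other posts rise 48 mm above this face: so the 68 mm post fits the 20 mm depth, the 80 mm one 32 mm, the 92 mm one 44 mm
- stand: plate stand, fixed: square board of medium brown wood 160 x 160 x 56 mm, origin at the centre of its underside, z up. Fixed posts of 16 mm diameter near three corners, at (50, 50), (50, -50) and (-50, 50) mm; the empty socket is at (-50, -50) mm
- rack: dark wooden rack, fixed: block 70 x 240 x 36 mm, origin at the centre of its underside, long along its y. Holes 28 mm deep (floor 8 mm above the worktop) with 3 mm countersinks in a row at y = -90, -42, 6 mm (19 mm diameter, for posts) and y = 90 mm (13 mm diameter, for the rod)
- rod_hole (a point): centre of the floor of the rod's hole in the rack, 28 mm below the rack's top
- rod: depth rod, upright in its rack hole at the start: 150 mm long, origin at its lower tip, z along it to the grip. Steel shaft 10 mm in diameter with dark rings 20, 32 and 44 mm from the tip; the top 45 mm is a brass grip of 16 mm diameter. 80 g
- post_short: short spare post: plain light-wood dowel, 16 mm diameter, 68 mm long, origin at the centre of its foot, z along it to its top. Stands upright in one of the rack's three wider holes, which one varies; its lower 28 mm are hidden in the rack at the start
- post_medium: medium spare post: plain light-wood dowel, 16 mm diameter, 80 mm long, origin at the centre of its foot, z along it to its top. Stands upright in one of the rack's three wider holes, which one varies; its lower 28 mm are hidden in the rack at the start
- post_long: long spare post: plain light-wood dowel, 16 mm diameter, 92 mm long, origin at the centre of its foot, z along it to its top. Stands upright in one of the rack's three wider holes, which one varies; its lower 28 mm are hidden in the rack at the start
- post_short_top (a point): centre of the short post's top face
- post_medium_top (a point): centre of the medium post's top face
- post_long_top (a point): centre of the long post's top face
- mug: bystander: green and white mug, 88 mm tall, behind the work
- salt: bystander: white shaker, 88 mm tall, behind the rack
- pepper: bystander: dark brown shaker with white top, 88 mm tall, behind the rack
- tumbler: bystander: tall drinking glass, 70 mm across, 162 mm tall, behind the stand to the left
Not all that is in view belongs to the job. What is shaped like the post_long but black or orange is not meant.

How it is judged:
On the way:
1. the rod's tip rests on the bottom of the empty socket, felt with a light push (horizontal distance between rod and socket below 0.009 m and z of rod in the frame of socket below -0.016 m and (contact force between rod and floor_a_c0 above 0.5 N or contact force between rod and floor_b_c0 above 0.5 N or contact force between rod and floor_c_c0 above 0.5 N)), for 0.1 s.
At the end, for the whole second after the job is handed in: One post stands still and upright (within 0.2 rad) in the socket, its top level with the other posts within 4 mm; the other two stand in the rack within 20 mm of their start; the rod is back, upright (within 0.25 rad), its tip within 6 mm of the floor centre of its rack hole (((z of post_short_top in the frame of socket between 0.044 and 0.052 m and horizontal distance between post_short_top and socket below 0.014 m and angle between each of post_short, post_medium, post_long's own z axis and vertical below 0.2 rad and linear speed of post_short below 0.02 m/s and distance of each of post_medium, post_long from where it was at the start of the episode below 0.02 m) or (z of post_medium_top in the frame of socket between 0.044 and 0.052 m and horizontal distance between post_medium_top and socket below 0.014 m and angle between each of post_medium, post_short, post_long's own z axis and vertical below 0.2 rad and linear speed of post_medium below 0.02 m/s and distance of each of post_short, post_long from where it was at the start of the episode below 0.02 m) or (z of post_long_top in the frame of socket between 0.044 and 0.052 m and horizontal distance between post_long_top and socket below 0.014 m and angle between each of post_long, post_short, post_medium's own z axis and vertical below 0.2 rad and linear speed of post_long below 0.02 m/s and distance of each of post_short, post_medium from where it was at the start of the episode below 0.02 m)) and horizontal distance between rod and rod_hole below 0.006 m and z of rod in the frame of rod_hole below 0.006 m and angle between rod's own z axis and vertical below 0.25 rad and linear speed of rod below 0.02 m/s); the robot touches nothing.
It fails at once if the rod or a post is pressed on the socket's bottom with more than 25 N (contact force between any of rod, post_short, post_medium, post_long and floor_a_c0 above 25 N or contact force between any of rod, post_short, post_medium, post_long and floor_b_c0 above 25 N or contact force between any of rod, post_short, post_medium, post_long and floor_c_c0 above 25 N).
It fails at once if the rod or a post is pushed against the stand with more than 25 N (contact force between any of rod, post_short, post_medium, post_long and stand above 25 N).
It fails at once if a second spare post is taken from its place (distance of each of post_short, post_medium from where it was at the start of the episode above 0.03 m or distance of each of post_short, post_long from where it was at the start of the episode above 0.03 m or distance of each of post_medium, post_long from where it was at the start of the episode above 0.03 m).
It fails at once if a bystander is moved more than 30 mm (distance of any of mug, salt, pepper, tumbler from where it was at the start of the episode above 0.03 m).
It also fails if it takes over 72 s, if anything falls off the work surface, if the arm or the gripper's body presses on something with over 40 N, if the wrist force passes 120 N, or if a joint passes its speed limit or range.

### The arm

A 6-joint arm with a two-finger parallel gripper is mounted at the origin on a cart in front of the work surface, level with it; the furniture and walls round the work are solid. World frame = base frame: x ahead of the robot, y to its left, z up, the work surface at z = 0. Lengths are in m, angles in rad, forces in N, time in s.
With the tool pointing down it reaches from about 0.2 to 0.875 m from the base axis. Payload 3.4 kg.
Tool frame: the origin (TCP) lies between the finger pads; the fingertips stand 14 mm ahead of it and the grasp point (between the pads) lies 5 mm behind it; z points along the fingers, y is the line along which they close (so a half turn about z gives the same grasp; the last joint's range is limited). The gripper opens to 94 mm and grips with 3 to 60 N. Pads are 16 mm wide; open, the fingers measure 119 mm over their backs; the gripper's body (75 mm by 177 mm) begins 78 mm behind the grasp point.
Start: joints at [-1.452, 0.276, 1.505, -0, 1.361, -0.121], TCP at [0.137, -0.559, 0.219] pointing down, gripper open.
Joint ranges: [-2.89, 2.89], [-0.75, 2.08], [0.22, 2.7], [-1.18, 4.32], [0.11, 2.71], [-2.7, 2.7]. Speed limits (rad/s): [2.57, 2.57, 3.14, 3.14, 3.14, 3.14].

### API

Orientations are given as a unit quaternion [x, y, z, w].
In Python, from station import r gives the robot as it stands.
- The arm moves only by the tool apply_moves, never from a script. Its argument "motion" is one flat list of numbers, 7 for each row, row after row: the opening, from 0 (shut) to 1 (fully open), then the shift along the tool's x, y, z in mm, then the turn, a rotation vector about the tool's x, y, z in degrees. A call has exactly 5 rows; each row is the pose to reach, as a shift and turn from the pose commanded when the call began, along the tool's axes at that moment; what a row does not reach only later rows make up. A row lasts 1/12 s, in which the tool goes at most 41.7 mm and 7.16 degrees, less where a joint would pass 70% of its speed; a pose out of reach is approached as far as the arm can. A call with a gripper value outside its range is refused whole. The fingers move at their own pace and stop on an object; "newtons" is the grip in N (left out, the last holds). Time passes only in rows, so rows that repeat a pose let the fingers close, or fill a call up. It gives the time, the measured TCP pose, the force, the opening and the grip force at its end, in the units of the state.
- r.get_state(): the state, without advancing time (a new reading comes with each control period).
- r.capture(name): name is "side" or "top"; returns a dict with "img" (400x640x3 uint8, red, green, blue), "depth" (400x640 float32, m along the optical axis (not along the pixel's ray), 0 where there is no reading), "fx", "fy", "cx", "cy" (pixels), "R" (3x3) and "t" (3): a world point X has camera coordinates R X + t. Camera axes: x right, y down, z forward; pixel columns grow to the right and rows downward; lengths in m; the calibration is good to about 2 mm. A picture is of the moment at which its call begins.
- r.hand_in(): hands the job in; it is judged then, once.
Trained networks look in the newest picture that a camera, given by its name, has taken for a name from the list of things; names that differ only in an ending like _2 or _b are one class to them, and where a whole thing is asked for, a point or a joint stands for the part that bears it (a point fixed in the world has none). Each returns a list of dicts, best first, with "p" (0 to 1); they miss things now and then, are a little off and sometimes report something else, mostly with a low value. They report only what shows in the picture. A call takes as long as a camera call. They do not tell look-alikes from the thing itself.
- r.search_frame(camera, thing): "rect" ([left, top, right, bottom] in pixels, round what is visible of it).
- r.masks_of(camera, thing): "region" (400x640 bool, what is visible of it) and "rect" ([left, top, right, bottom] in pixels, round what is visible of it).
The state is a dict: "time": time; "joint_pos": joint angles; "dq": joint speeds; "joint_efforts": joint torques, N m; "ee_pos": TCP position; "ee_rot": TCP orientation; "force": force on the tool from outside, world axes, zero at the start; "moment": the same for the moment, N m; "finger_gap": finger opening in m; "grasp_force": force on a finger pad.
Only numpy, scipy, OpenCV 4.12 (cv2) and the standard library are available. Lean on these libraries where they do the work, as an engineer would, in place of code of your own. Each camera call takes 0.05 s, during which the arm holds its last target. There are 200 camera calls.

## Working session

There is one attempt and no reset: what is moved stays moved. The work goes in short steps, Python scripts to look and compute and a tool call to move; the robot and the scene stay as the last step left them, time stands still between calls to the robot, and variables do not carry over. Pictures are saved under pics/ and viewed, at most 10 in all, crops included, and the job is handed in when it is done.

Besides the shell and the picture viewer there is one more tool, called after "Emit:" by a JSON object that holds its "method" and its "body". apply_moves: Moves the arm, as the interface text tells. Its arguments: {"type":"object","properties":{"motion":{"type":"array","items":{"type":"number"}},"newtons":{"type":"number"}},"required":["motion"]}

```bash
mkdir -p pics; ls
cat > h.py <<'E'
import numpy as np, cv2
from station import r
def save(c,n): cv2.imwrite(f'pics/{n}.png',c['img'][...,::-1])
def world(c,u,v,d):
    p=np.array([(u-c['cx'])/c['fx']*d,(v-c['cy'])/c['fy']*d,d]); return c['R'].T@(p-c['t'])
def ray_z(c,u,v,z):
    C=-c['R'].T@c['t']; d=c['R'].T@np.array([(u-c['cx'])/c['fx'],(v-c['cy'])/c['fy'],1]); return C+d*(z-C[2])/d[2]
def proj(c,X):
    p=c['R']@np.array(X)+c['t']; return p[0]/p[2]*c['fx']+c['cx'],p[1]/p[2]*c['fy']+c['cy']
def cloud(c):
    v,u=np.mgrid[0:400,0:640]; d=c['depth']
    P=np.stack([(u-c['cx'])/c['fx']*d,(v-c['cy'])/c['fy']*d,d],-1)
    W=(P-c['t'])@c['R']; W[d==0]=np.nan; return W
E
python3 - <<'E'
from h import *
for n in ('side','top'):
    c=r.capture(n); save(c,n+'0'); print(n,(-c['R'].T@c['t']).round(3),c['R'].round(3).tolist(),c['fx'],c['cx'],c['cy'])
    for t in ['stand','socket','rack','rod','post_short','post_medium','post_long','mug','salt','pepper','tumbler']:
        print(t,[(round(q['p'],2),[round(x) for x in q['rect']]) for q in r.search_frame(n,t)])
s=r.get_state(); print(s['time'],s['ee_pos'],s['ee_rot'],s['finger_gap'],s['force'])
E
```

```text
pics
side [ 0.467 -1.207  0.721] [[0.998, -0.069, 0.014], [-0.023, -0.508, -0.861], [0.066, 0.859, -0.508]] 475.8934524257275 322.9987544549802 199.80482144081418
stand [(0.58, [281, 154, 341, 209])]
socket [(0.74, [284, 154, 342, 207])]
rack [(0.68, [276, 218, 316, 293])]
rod [(0.67, [286, 184, 295, 228])]
post_short []
post_medium [(0.5, [298, 249, 302, 270])]
post_long [(0.68, [250, 242, 254, 273]), (0.67, [292, 233, 299, 255]), (0.67, [254, 218, 261, 253]), (0.6, [290, 268, 298, 304])]
mug [(0.85, [341, 161, 382, 201]), (0.68, [364, 215, 382, 248])]
salt [(0.95, [353, 198, 370, 228])]
pepper [(0.82, [364, 215, 382, 251])]
tumbler [(0.58, [343, 122, 365, 172])]
top [ 0.339 -0.137  1.408] [[-0.017, -1.0, -0.004], [-0.989, 0.017, -0.145], [0.145, 0.002, -0.989]] 493.4073640545212 321.0700364921085 195.8300038423354
stand [(0.8, [227, 169, 295, 232])]
socket [(0.83, [222, 169, 293, 233])]
rack []
rod [(0.4, [338, 216, 342, 225])]
post_short [(0.57, [365, 219, 374, 225])]
post_medium []
post_long [(0.6, [424, 216, 434, 226]), (0.54, [356, 251, 361, 251]), (0.51, [227, 164, 293, 234]), (0.38, [387, 248, 394, 263])]
mug [(0.68, [241, 138, 276, 171])]
salt [(0.51, [316, 150, 332, 166])]
pepper [(0.74, [346, 143, 366, 165])]
tumbler [(0.59, [180, 144, 217, 167])]
1.2 [ 0.13656876 -0.55860286  0.21950481] [ 9.92820032e-01  1.19617623e-01 -1.50888585e-06  8.75105452e-05] 0.09423929140647559 [-0.63131335  0.43507034 -0.63658149]
```

Run:
```python
import cv2,numpy as np
a=cv2.imread('pics/side0.png')[115:315,235:400]; b=cv2.imread('pics/top0.png')[130:280,170:450]
cv2.imwrite('pics/a.png',cv2.resize(a,None,fx=3,fy=3,interpolation=cv2.INTER_CUBIC)[:600]); cv2.imwrite('pics/b.png',cv2.resize(b,None,fx=2.85,fy=2.85,interpolation=cv2.INTER_CUBIC))
```

```text
(no output)
```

View pics/a.png

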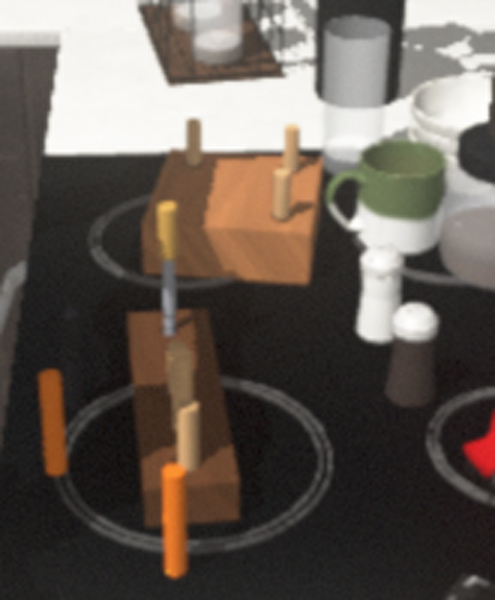

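View pics/b.png

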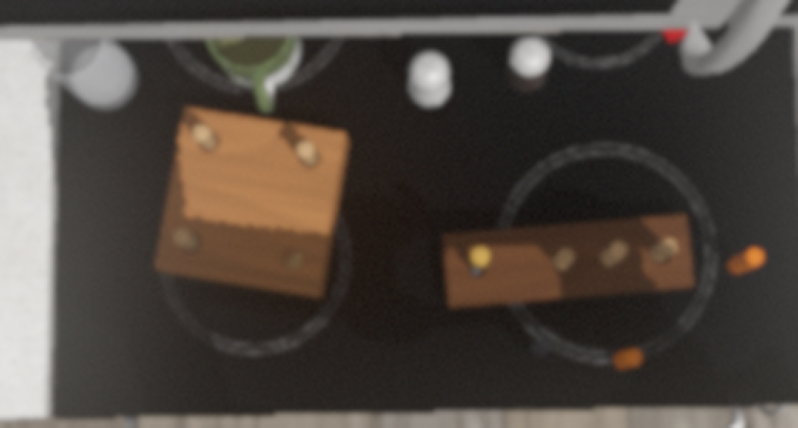

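Run:
```python
from h import *
ca=r.capture('top'); cs=r.capture('side')
W=cloud(ca); u0,v0=170,130
def rect(zl,zh,box):
    m=(W[...,2]>zl)&(W[...,2]<zh); q=np.zeros_like(m); q[box[1]:box[3],box[0]:box[2]]=1; m&=q
    n,l,st,ce=cv2.connectedComponentsWithStats(m.astype(np.uint8)); k=1+np.argmax(st[1:,4]); m=l==k
    p=W[m]; print('z',np.median(p[:,2]),len(p)); return cv2.minAreaRect((p[:,:2]*1000).astype(np.float32))
print('stand',rect(.045,.068,(215,160,305,240)))
print('rack',rect(.026,.046,(315,195,425,245)))
# things above
for nm,(cu,cv_),zt in [('rod',(480,258),.15),('pA',(565,258),.05),('pB',(613,253),.05),('pC',(665,247),.05),('s1',(203,133),.08),('s2',(305,150),.08),('s3',(185,238),.08)]:
    u=int(u0+cu/2.85);v=int(v0+cv_/2.85); w=W[v-6:v+7,u-6:u+7].reshape(-1,3); w=w[w[:,2]>zt]
    if len(w): 
        top=w[w[:,2]>np.percentile(w[:,2],90)-.012]; print(nm,len(top),top.mean(0).round(4),np.sort(w[:,2])[-8:].round(3))
for t in ['socket','stand','rack','post_short','post_medium','post_long','rod']:
    for n in('top','side'):
        print(t,n,[(round(q['p'],2),q['rect'],int(q['region'].sum())) for q in r.masks_of(n,t)])
# side cloud check
S=cloud(cs)
np.savez('c.npz',W=W,S=S)
for nm,b in [('rod',(284,180,298,200)),('pA/B',(288,225,302,245)),('pC',(293,247,303,272))]:
    w=S[b[1]:b[3],b[0]:b[2]].reshape(-1,3); w=w[(w[:,2]>.055)]; print(nm,len(w),w.mean(0).round(4),np.sort(w[:,2])[-6:].round(3))
save(ca,'top1');save(cs,'side1')
```

```text
z 0.05625356709248399 3168
stand ((530.4070434570312, 41.63045883178711), (161.50418090820312, 160.64373779296875), 79.87261962890625)
z 0.036435700447494064 1986
rack ((468.1341552734375, -267.2219543457031), (70.737060546875, 240.10243225097656), 3.855120897293091)
rod 31 [ 0.4617 -0.1773  0.1576] [0.16  0.16  0.16  0.16  0.161 0.161 0.161 0.162]
pA 29 [ 0.4675 -0.2607  0.0755] [0.078 0.078 0.078 0.078 0.079 0.08  0.08  0.082]
pB 30 [ 0.4705 -0.3084  0.0995] [0.102 0.102 0.102 0.102 0.103 0.103 0.104 0.105]
pC 29 [ 0.4735 -0.3566  0.0884] [0.091 0.091 0.091 0.091 0.091 0.091 0.092 0.092]
s1 32 [0.587  0.0811 0.1036] [0.107 0.107 0.107 0.108 0.108 0.109 0.109 0.109]
s2 31 [ 0.5706 -0.0172  0.1026] [0.105 0.106 0.106 0.106 0.106 0.107 0.107 0.109]
s3 29 [0.4894 0.0984 0.103 ] [0.106 0.106 0.106 0.106 0.106 0.106 0.108 0.108]
socket top [(0.84, [221.7, 168.4, 290.6, 231.7], 3462)]
socket side [(0.76, [281.9, 153.2, 342.2, 210.5], 2330)]
stand top [(0.81, [227.4, 167.3, 293.5, 234.1], 3557)]
stand side [(0.8, [280.1, 154.3, 341.8, 208.4], 2283)]
rack top [(0.97, [326.0, 209.0, 411.4, 2
[... 212 characters left out ...]
[396.7, 212.5, 405.6, 221.8], 61)]
post_medium side [(0.68, [297.4, 249.5, 299.1, 271.7], 128)]
post_long top [(0.64, [386.8, 253.2, 395.0, 262.6], 48), (0.52, [424.8, 216.4, 435.0, 226.1], 58), (0.4, [353.8, 248.7, 362.4, 253.3], 39)]
post_long side [(0.73, [255.7, 217.0, 263.8, 249.9], 205), (0.59, [287.4, 267.7, 294.4, 305.8], 209), (0.49, [247.2, 238.8, 256.9, 272.4], 236)]
rod top [(0.37, [337.6, 214.3, 340.3, 226.9], 47)]
rod side [(0.76, [287.5, 183.2, 291.4, 226.1], 236)]
rod 208 [ 0.4644 -0.104   0.1073] [0.161 0.161 0.161 0.161 0.162 0.162]
pA/B 126 [ 0.4709 -0.298   0.0866] [0.104 0.104 0.104 0.104 0.104 0.104]
pC 124 [ 0.4752 -0.3598  0.0772] [0.093 0.093 0.093 0.094 0.095 0.096]
```

```bash
cat >> h.py <<'E'
from scipy.spatial.transform import Rotation as Ro
def go(xyz,yaw=None):
    s=r.get_state(); R=Ro.from_quat(s['ee_rot']); d=R.inv().apply(np.array(xyz)-s['ee_pos'])*1000
    out='shift %s'%d.round(1)
    if yaw is not None:
        y=np.radians(yaw); T=Ro.from_matrix(np.array([[np.cos(y),np.sin(y),0],[np.sin(y),-np.cos(y),0],[0,0,-1]]))
        out+=' turn %s'%(R.inv()*T).as_rotvec(degrees=True).round(2)
    print(out,'at',s['ee_pos'].round(4),'F',s['force'].round(2),'gap',round(s['finger_gap'],4),'t',s['time'])
E
python3 - <<'E'
from h import *
S=np.load('c.npz')['S']; W=np.load('c.npz')['W']
def rect(zl,zh,box):
    m=(S[...,2]>zl)&(S[...,2]<zh); q=np.zeros_like(m); q[box[1]:box[3],box[0]:box[2]]=1; m&=q
    n,l,st,ce=cv2.connectedComponentsWithStats(m.astype(np.uint8)); m=l==1+np.argmax(st[1:,4])
    p=S[m]; print('z',np.median(p[:,2]),len(p)); return cv2.minAreaRect((p[:,:2]*1000).astype(np.float32))
print(rect(.05,.064,(278,160,345,212))); print(rect(.03,.044,(272,215,320,296)))
import types
ca=r.capture('top'); cs=r.capture('side')
print('hole top img',ray_z(ca,170+293/2.85,130+262/2.85,.056))
# post axes by side view
yaw=np.radians(-10.1); c,s=np.cos(yaw),np.sin(yaw)
for X in [(.4727,.0008,.056),(.462,-.1774,.158),(.4677,-.2612,.076),(.471,-.3091,.1),(.4742,-.357,.088),(.587,.081,.104),(.5706,-.017,.104)]:
    print(X,'side',np.round(proj(cs,X),1),'top',np.round(proj(ca,X),1))
go((.462,-.1774,.195),93.86)
im=cs['img'][150:330,235:395,::-1]; cv2.imwrite('pics/s2.png',cv2.resize(im,None,fx=3.3,fy=3.3,interpolation=cv2.INTER_CUBIC))
E
```

```text
z 0.059031703171246445 1336
((531.369873046875, 44.2523307800293), (173.1179962158203, 160.94293212890625), 79.91316223144531)
z 0.03877209237744342 1404
((469.32867431640625, -265.6883850097656), (70.01971435546875, 245.01014709472656), 3.823213815689087)
hole top img [ 4.66944146e-01 -1.76926752e-05  5.60000000e-02]
(0.4727, 0.0008, 0.056) side [293.2 185.6] top [272.5 219.8]
(0.462, -0.1774, 0.158) side [289.2 184.3] top [338.5 219. ]
(0.4677, -0.2612, 0.076) side [292.6 231. ] top [368.5 219.3]
(0.471, -0.3091, 0.1) side [294.2 234.1] top [387.3 216.9]
(0.4742, -0.357, 0.088) side [296.1 250.9] top [404.5 215.8]
(0.587, 0.081, 0.104) side [330.7 157.9] top [240.7 176.3]
(0.5706, -0.017, 0.104) side [327.8 173. ] top [277.2 181.6]
shift [ 406.7 -293.    24.5] turn [  0.     0.   -80.12] at [ 0.1366 -0.5586  0.2195] F [ 0.89  1.07 -0.07] gap 0.0938 t 2.1
```

View pics/s2.png

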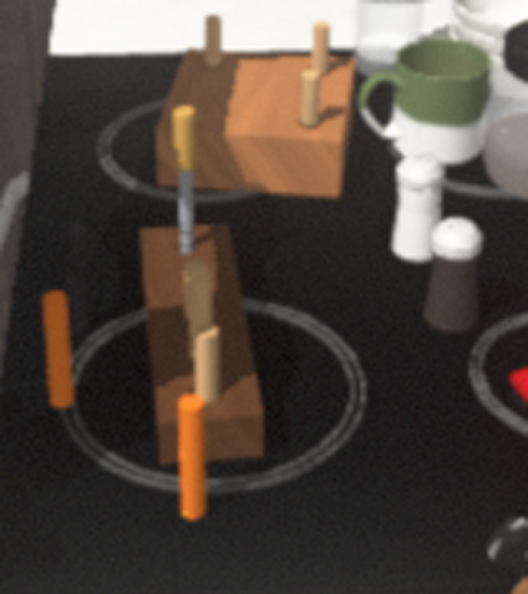

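Emit:
{"method": "apply_moves", "body": {"motion": [0.6,33,-24,0,0,0,-7,0.6,66,-48,0,0,0,-14,0.6,100,-72,0,0,0,-21,0.6,133,-96,0,0,0,-28,0.6,166,-120,0,0,0,-35], "newtons": 25}}

```text
time: 2.52
ee_pos: [0.2701, -0.4011, 0.2196]
ee_rot: [0.91, 0.415, 0.0, 0.0]
force: [0.1, -1.5, 0.1]
finger_gap: 0.0639
grasp_force: 0.0
```

Run:
```python
from h import *
go((.462,-.1774,.195),93.86)
im=cv2.imread('pics/top1.png')[210:232,258:290].mean(-1).astype(int); print(258,210); print('\n'.join(' '.join('%3d'%x for x in row) for row in im))
```

```text
shift [294.7  -1.8  24.6] turn [ 3.000e-02  1.000e-02 -4.483e+01] at [ 0.2701 -0.4011  0.2196] F [ 0.1  -1.47  0.12] gap 0.0639 t 2.5167
258 210
 85  87  87  87  88  91  96 100  97  93  95 100 103 103 102 108 114 115 116 117 117 117 119 122 123 125 120 105  83  60  49  41
 77  78  79  79  80  81  83  85  84  81  82  84  86  86  87  92  99 101 100 101  99 100 101 104 109 114 110  95  72  54  46  41
 76  77  76  76  76  78  77  78  78  78  78  78  78  78  78  81  82  83  82  83  83  84  84  86  91  96  92  80  62  47  44  43
 77  75  77  76  75  77  77  77  77  77  76  78  79  78  77  77  78  76  75  77  78  76  76  76  77  80  78  69  56  44  40  41
 78  76  75  75  76  76  76  74  77  78  77  77  77  78  77  78  76  76  76  75  75  74  75  74  75  73  69  62  53  38  36  39
 76  77  76  76  73  75  75  78  76  76  75  76  77  77  77  77  78  76  77  78  76  77  76  76  75  73  70  61  50  37  36  38
 75  77  76  76  75  75  75  75  75  75  76  75  74  75  75  73  76  76  77  78  77  76  77  76  76  72  68  58  47  35  34  38
 76  75  74  75  74  73  75  75  74  73  73  73  71  71  72
[... 1160 characters left out ...]
  75  75  74  75  75  75  73  70  62  49  36  27  29  34  39
 72  72  73  72  71  70  71  71  70  70  69  69  71  71  71  71  70  71  71  73  74  73  73  72  68  58  46  36  31  30  35  40
 73  74  73  73  73  72  72  71  71  71  71  69  70  70  70  71  69  69  69  68  70  70  70  68  65  56  42  33  30  32  34  39
 68  69  69  69  72  71  74  71  71  72  72  73  72  73  70  70  71  70  71  69  69  68  68  68  63  54  42  34  30  34  39  37
 57  59  61  62  66  67  67  67  71  70  71  71  73  71  72  73  73  72  71  73  71  69  69  67  62  53  38  32  29  36  40  40
 43  46  48  48  51  53  57  57  60  63  64  66  66  69  69  72  70  71  73  71  73  72  71  67  62  50  36  30  32  37  41  42
```

Emit:
{"method": "apply_moves", "body": {"motion": [0.6,40,0,0,0,0,-7,0.6,80,0,0,0,0,-14,0.6,120,0,0,0,0,-21,0.6,160,0,0,0,0,-28,0.6,200,0,0,0,0,-35]}}

```text
time: 2.93
ee_pos: [0.4022, -0.2506, 0.2198]
ee_rot: [0.743, 0.67, 0.0, 0.0]
force: [0.8, -0.6, -0.1]
finger_gap: 0.056
grasp_force: 0.0
```

```bash
python3 -c "
from h import *
go((.462,-.1774,.195),93.86)"
```

```text
shift [79.  51.9 24.8] turn [ 0.04  0.04 -9.78] at [ 0.4022 -0.2506  0.2198] F [ 0.84 -0.62 -0.12] gap 0.056 t 2.9333
```

Emit:
{"method": "apply_moves", "body": {"motion": [0.6,32,21,0,0,0,-5,0.6,64,42,0,0,0,-9.8,0.6,78,51,0,0,0,-9.8,0.6,78,51,0,0,0,-9.8,0.6,78,51,0,0,0,-9.8]}}

```text
time: 3.35
ee_pos: [0.4606, -0.1798, 0.2194]
ee_rot: [0.684, 0.729, -0.0, 0.0]
force: [-0.4, 0.3, -1.1]
finger_gap: 0.0563
grasp_force: 0.0
```

```bash
python3 -c "
from h import *
go((.462,-.1774,.132),93.86)"
```

```text
shift [ 2.4  1.6 87.4] turn [-0.03  0.04 -0.19] at [ 0.4606 -0.1798  0.2194] F [-0.41  0.28 -1.14] gap 0.0563 t 3.35
```

Emit:
{"method": "apply_moves", "body": {"motion": [0.6,2.4,1.6,20,0,0,0,0.6,2.4,1.6,45,0,0,0,0.6,2.4,1.6,70,0,0,0,0.6,2.4,1.6,87,0,0,0,0.6,2.4,1.6,87,0,0,0]}}

```text
time: 3.77
ee_pos: [0.4584, -0.1779, 0.1292]
ee_rot: [0.686, 0.728, -0.001, -0.004]
force: [-1.3, -0.4, -0.3]
finger_gap: 0.0563
grasp_force: 0.0
```

Emit:
{"method": "apply_moves", "body": {"motion": [0.1,0,0,0,0,0,0,0.1,0,0,0,0,0,0,0.1,0,0,0,0,0,0,0.1,0,0,0,0,0,0,0.1,0,0,0,0,0,0], "newtons": 25}}

```text
time: 4.18
ee_pos: [0.4624, -0.1783, 0.1335]
ee_rot: [0.685, 0.729, 0.0, 0.001]
force: [0.2, 0.5, 0.1]
finger_gap: 0.0265
grasp_force: 0.0
```

Emit:
{"method": "apply_moves", "body": {"motion": [0.1,0,0,0,0,0,0,0.1,0,0,0,0,0,0,0.1,0,0,0,0,0,0,0.1,0,0,0,0,0,0,0.1,0,0,0,0,0,0]}}

```text
time: 4.6
ee_pos: [0.4623, -0.1779, 0.1329]
ee_rot: [0.685, 0.729, 0.0, 0.001]
force: [-0.3, -0.7, 3.8]
finger_gap: 0.0156
grasp_force: 25.0
```

Emit:
{"method": "apply_moves", "body": {"motion": [0.1,0,0,-10,0,0,0,0.1,0,0,-30,0,0,0,0.1,0,0,-55,0,0,0,0.1,0,0,-75,0,0,0,0.1,0,0,-85,0,0,0]}}

```text
time: 5.02
ee_pos: [0.4627, -0.1782, 0.2201]
ee_rot: [0.685, 0.729, 0.0, 0.002]
force: [0.0, -0.4, -1.0]
finger_gap: 0.0156
grasp_force: 25.0
```

```bash
python3 -c "
from h import *
go((.4725,.000,.215),93.86)"
```

```text
shift [177.3  20.8   4.8] turn [ 0.16  0.11 -0.32] at [ 0.4627 -0.1782  0.2201] F [ 0.04 -0.45 -0.98] gap 0.0156 t 5.0167
```

Emit:
{"method": "apply_moves", "body": {"motion": [0.1,25,3,0,0,0,0,0.1,60,7,0,0,0,0,0.1,95,11,0,0,0,0,0.1,130,15,0,0,0,0,0.1,155,18,0,0,0,0]}}

```text
time: 5.43
ee_pos: [0.4692, -0.0194, 0.2171]
ee_rot: [0.685, 0.729, -0.0, -0.001]
force: [0.7, 0.3, -1.1]
finger_gap: 0.0157
grasp_force: 25.0
```

Emit:
{"method": "apply_moves", "body": {"motion": [0.1,15,2,0,0,0,0,0.1,22,2.5,0,0,0,0,0.1,22,2.5,0,0,0,0,0.1,22,2.5,0,0,0,0,0.1,22,2.5,0,0,0,0]}}

```text
time: 5.85
ee_pos: [0.4713, -0.0008, 0.2173]
ee_rot: [0.685, 0.728, -0.0, 0.0]
force: [0.4, -0.0, -0.0]
finger_gap: 0.0156
grasp_force: 25.0
```

```bash
python3 -c "
from h import *
go((.4725,.000,.195),93.86)
c=r.capture('top');s=r.capture('side');save(c,'t3');save(s,'s3')
a=c['img'][170:250,220:320,::-1];b=s['img'][110:230,240:350,::-1]
a=cv2.resize(a,(400,320),interpolation=3);b=cv2.resize(b,(400,436),interpolation=3)
o=np.zeros((436,800,3),np.uint8);o[:320,:400]=a;o[:,400:]=b;cv2.imwrite('pics/m3.png',o)"
```

```text
shift [ 0.8  1.2 22.3] turn [-0.03  0.04 -0.37] at [ 0.4713 -0.0008  0.2173] F [ 0.42 -0.04 -0.01] gap 0.0156 t 5.85
```

View pics/m3.png

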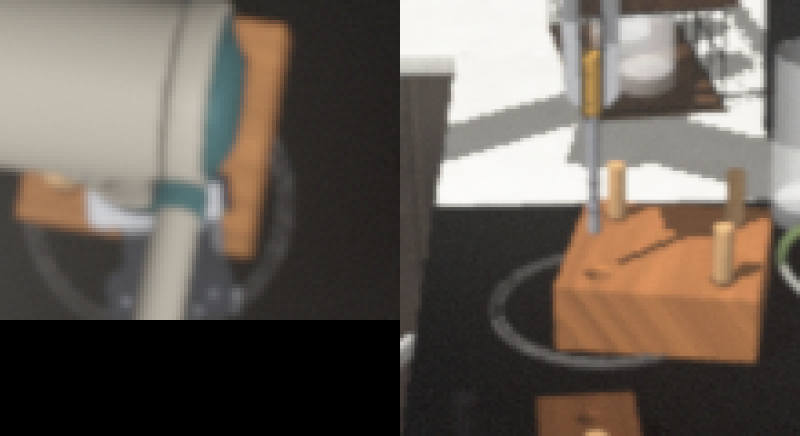

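```bash
python3 -c "
from h import *
s=r.capture('side')
im=s['img'].mean(-1).astype(int);print(im[180:191,286:304])
for u,v in[(294,184.5),(294.5,185),(293,185)]:print(u,v,ray_z(s,u,v,.056))
print(proj(s,(.4713,-.0008,.0924)));print(im[168:180,287:301])
print(r.get_state()['ee_pos'],r.get_state()['force'])"
```

```text
[[128 133 130 130 131 137 143 145 141 141 139 137 138 138 136 123 108 100]
 [132 134 129 130 136 138 143 144 142 139 137 138 137 125 109 102  95 111]
 [133 133 131 132 137 141 144 142 143 143 140 139 136 132 112 112 127 135]
 [131 130 130 136 135 134 135 142 150 154 151 145 138 138 136 137 143 143]
 [131 127 133 134 126 117 112 119 129 137 142 143 142 143 142 142 143 142]
 [130 129 134 134 121 101  96 102 114 122 126 131 137 144 143 144 141 140]
 [127 129 135 140 135 123 111 108 117 125 126 132 140 143 143 140 141 139]
 [129 131 137 140 144 140 131 127 128 132 135 141 143 144 142 140 137 138]
 [128 131 139 142 144 140 137 131 132 137 140 141 145 142 140 140 138 138]
 [118 124 130 135 136 133 131 128 129 135 139 140 141 141 139 137 135 138]
 [108 112 117 125 124 122 120 118 116 119 127 126 128 126 127 127 125 130]]
294 184.5 [0.4750434  0.00715685 0.056     ]
294.5 185 [0.47643974 0.00407983 0.056     ]
293 185 [0.47210395 0.00426911 0.056     ]
(np.float64(292.509455341383), np.float64(174.6580238125229))
[[ 46  48  63 108 131 136 128 109 118 127 146 158 147 132]
 [ 49  54  82 119 147 150 137 119 120 121 131 145 141 128]
 [ 51  62 102 131 151 158 142 125 124 122 125 124 115 112]
 [ 51  83 118 137 151 160 145 125 124 131 131 130 128 129]
 [ 58  98 131 135 149 160 146 125 127 135 137 138 137 141]
 [ 63 109 134 137 145 153 145 126 129 138 139 140 142 142]
 [ 83 120 135 133 135 139 135 132 136 139 141 141 141 141]
 [ 99 129 132 131 130 133 134 137 138 139 142 141 141 140]
 [108 133 133 129 131 135 136 138 142 140 138 140 141 141]
 [118 132 131 130 132 136 140 142 142 140 138 139 141 139]
 [130 132 131 128 135 137 141 142 141 139 138 139 140 140]
 [131 132 131 132 135 139 142 142 140 139 138 141 138 138]]
[ 0.47140094 -0.00085263  0.21735956] [ 0.51407264  1.31598484 -0.51003645]
```

```bash
python3 -c "
from h import *
s=r.capture('side');S=cloud(s)
w=S[120:176,280:305].reshape(-1,3)
w=w[(abs(w[:,1])<.03)&(abs(w[:,0]-.471)<.02)&(w[:,2]<.2)]
for a,b in[(.095,.12),(.12,.16),(.16,.195)]:
  q=w[(w[:,2]>a)&(w[:,2]<b)];print(a,len(q),q.mean(0).round(4),q[:,0].min().round(4),q[:,0].max().round(4))
print((S[180:191,286:304,2]*1000).round(0).astype(int))
for n,b in [('s1',(320,145,338,175)),('s2',(320,160,336,185)),('s3',(290,145,306,175))]:
  q=S[b[1]:b[3],b[0]:b[2]].reshape(-1,3);q=q[(q[:,2]>.068)&(q[:,2]<.102)];
  for X in [(.587,.081),(.5706,-.017),(.4894,.0984)]:
    k=q[(np.hypot(q[:,0]-X[0],q[:,1]-X[1])<.02)]
    if len(k)>5: print(n,len(k),k.mean(0).round(4))
"
```

```text
0.095 28 [ 0.4717 -0.0016  0.1079] 0.4671 0.476
0.12 47 [ 0.4716 -0.0015  0.1384] 0.4676 0.4764
0.16 35 [ 0.4714 -0.0019  0.1777] 0.4684 0.4745
[[60 59 59 60 62 62 57 60 62 60 61 58 60 59 60 58 59 60]
 [58 61 59 60 56 58 58 60 59 60 59 60 58 57 60 58 60 62]
 [58 57 59 58 59 58 62 58 58 60 61 60 60 60 59 58 62 62]
 [58 62 60 59 59 60 60 56 57 58 58 61 58 60 57 60 59 60]
 [60 60 60 59 58 56 54 54 54 55 58 57 60 60 59 58 60 59]
 [58 61 61 59 59 53 51 52 52 50 50 55 59 58 60 59 59 58]
 [59 60 61 58 61 60 50 49 52 48 61 61 58 58 59 60 59 59]
 [58 59 58 58 60 59 59 58 59 59 61 60 60 61 60 59 58 60]
 [59 59 58 57 59 60 57 59 58 57 58 57 60 60 58 60 60 59]
 [59 59 63 58 57 61 57 58 62 60 61 58 60 56 60 58 60 60]
 [53 57 57 58 53 54 56 59 56 57 56 58 58 56 58 58 60 58]]
s1 51 [0.5884 0.0783 0.086 ]
s2 47 [0.5885 0.078  0.0848]
s2 52 [ 0.5714 -0.0201  0.0854]
s3 55 [0.4915 0.0964 0.0863]
```

Emit:
{"method": "apply_moves", "body": {"motion": [0.1,1.1,2.8,0,0,0,0,0.1,1.1,2.8,5,0,0,0,0.1,1.1,2.8,12,0,0,0,0.1,1.1,2.8,20,0,0,0,0.1,1.1,2.8,22,0,0,0], "newtons": 12}}

```text
time: 6.47
ee_pos: [0.4729, 0.0016, 0.1936]
ee_rot: [0.685, 0.729, -0.001, -0.001]
force: [-0.5, -0.1, -1.4]
finger_gap: 0.0157
grasp_force: 12.0
```

Emit:
{"method": "apply_moves", "body": {"motion": [0.1,0,0,3,0,0,0,0.1,0,0,6,0,0,0,0.1,0,0,9,0,0,0,0.1,0,0,12,0,0,0,0.1,0,0,13,0,0,0]}}

```text
time: 6.88
ee_pos: [0.4739, 0.0015, 0.182]
ee_rot: [0.685, 0.729, -0.0, -0.0]
force: [0.5, -0.1, -0.5]
finger_gap: 0.0157
grasp_force: 12.0
```

Emit:
{"method": "apply_moves", "body": {"motion": [0.1,0,0,3,0,0,0,0.1,0,0,6,0,0,0,0.1,0,0,9,0,0,0,0.1,0,0,12,0,0,0,0.1,0,0,14,0,0,0]}}

```text
time: 7.3
ee_pos: [0.474, 0.0014, 0.168]
ee_rot: [0.685, 0.729, -0.0, -0.0]
force: [0.4, -0.6, -1.6]
finger_gap: 0.0155
grasp_force: 12.0
```

Emit:
{"method": "apply_moves", "body": {"motion": [0.1,0,0,1,0,0,0,0.1,0,0,2,0,0,0,0.1,0,0,3,0,0,0,0.1,0,0,4,0,0,0,0.1,0,0,5,0,0,0]}}

```text
time: 7.72
ee_pos: [0.4742, 0.0014, 0.1635]
ee_rot: [0.685, 0.729, 0.0, 0.0]
force: [-0.7, 0.3, -1.2]
finger_gap: 0.0157
grasp_force: 12.0
```

Emit:
{"method": "apply_moves", "body": {"motion": [0.1,0,0,1,0,0,0,0.1,0,0,2,0,0,0,0.1,0,0,3,0,0,0,0.1,0,0,3.5,0,0,0,0.1,0,0,3.5,0,0,0]}}

```text
time: 8.13
ee_pos: [0.474, 0.0014, 0.1598]
ee_rot: [0.685, 0.729, -0.0, -0.0]
force: [-0.4, 0.5, -1.2]
finger_gap: 0.0155
grasp_force: 12.0
```

Emit:
{"method": "apply_moves", "body": {"motion": [0.1,0,0,0,0,0,0,0.1,0,0,0.5,0,0,0,0.1,0,0,1,0,0,0,0.1,0,0,1.5,0,0,0,0.1,0,0,1.5,0,0,0]}}

```text
time: 8.55
ee_pos: [0.474, 0.0014, 0.1583]
ee_rot: [0.685, 0.729, -0.0, -0.0]
force: [-0.4, -0.4, -0.4]
finger_gap: 0.0159
grasp_force: 12.0
```

Emit:
{"method": "apply_moves", "body": {"motion": [0.1,0,0,1.5,0,0,0,0.1,0,0,3,0,0,0,0.1,0,0,4.5,0,0,0,0.1,0,0,6,0,0,0,0.1,0,0,7,0,0,0]}}

```text
time: 8.97
ee_pos: [0.474, 0.0014, 0.1512]
ee_rot: [0.685, 0.729, -0.0, -0.0]
force: [0.5, 0.3, 0.2]
finger_gap: 0.0159
grasp_force: 12.0
```

Emit:
{"method": "apply_moves", "body": {"motion": [0.1,0,0,0.5,0,0,0,0.1,0,0,1,0,0,0,0.1,0,0,1.5,0,0,0,0.1,0,0,2,0,0,0,0.1,0,0,2.5,0,0,0]}}

```text
time: 9.38
ee_pos: [0.4742, 0.0014, 0.1489]
ee_rot: [0.685, 0.729, 0.0, 0.0]
force: [0.2, -0.2, -0.3]
finger_gap: 0.0156
grasp_force: 12.0
```

Emit:
{"method": "apply_moves", "body": {"motion": [0.1,0,0,0.4,0,0,0,0.1,0,0,0.8,0,0,0,0.1,0,0,1,0,0,0,0.1,0,0,1,0,0,0,0.1,0,0,1,0,0,0]}}

```text
time: 9.8
ee_pos: [0.4741, 0.0014, 0.148]
ee_rot: [0.685, 0.729, -0.0, 0.0]
force: [-0.3, -0.6, -0.8]
finger_gap: 0.0156
grasp_force: 12.0
```

Emit:
{"method": "apply_moves", "body": {"motion": [0.1,0,0,0.5,0,0,0,0.1,0,0,1,0,0,0,0.1,0,0,1.5,0,0,0,0.1,0,0,2,0,0,0,0.1,0,0,2,0,0,0]}}

```text
time: 10.22
ee_pos: [0.474, 0.0014, 0.1458]
ee_rot: [0.685, 0.729, -0.0, -0.0]
force: [-0.6, 0.4, -0.5]
finger_gap: 0.0155
grasp_force: 12.0
```

```bash
python3 -c "
from h import *
print(r.get_state()['force'],r.get_state()['ee_pos'])"
```

```text
[-0.62181583  0.40164358 -0.45453633] [0.47403644 0.00142526 0.14581787]
```

Emit:
{"method": "apply_moves", "body": {"motion": [0.1,0,0,1.5,0,0,0,0.1,0,0,3,0,0,0,0.1,0,0,4.5,0,0,0,0.1,0,0,6,0,0,0,0.1,0,0,6.5,0,0,0]}}

```text
time: 10.63
ee_pos: [0.4739, 0.0014, 0.1391]
ee_rot: [0.685, 0.729, -0.0, -0.0]
force: [-0.8, -0.4, -0.9]
finger_gap: 0.0158
grasp_force: 12.0
```

Emit:
{"method": "apply_moves", "body": {"motion": [0.1,0,0,0.5,0,0,0,0.1,0,0,1,0,0,0,0.1,0,0,1.5,0,0,0,0.1,0,0,2,0,0,0,0.1,0,0,2.5,0,0,0]}}

```text
time: 11.05
ee_pos: [0.4742, 0.0014, 0.1369]
ee_rot: [0.685, 0.729, 0.0, 0.0]
force: [0.3, 0.6, 3.1]
finger_gap: 0.0156
grasp_force: 12.0
```

Emit:
{"method": "apply_moves", "body": {"motion": [0.1,0,0,0.4,0,0,0,0.1,0,0,0.8,0,0,0,0.1,0,0,1,0,0,0,0.1,0,0,1,0,0,0,0.1,0,0,1,0,0,0]}}

```text
time: 11.47
ee_pos: [0.4745, 0.0013, 0.1369]
ee_rot: [0.685, 0.729, 0.0, 0.001]
force: [-1.4, 0.1, 5.7]
finger_gap: 0.0158
grasp_force: 12.0
```

Emit:
{"method": "apply_moves", "body": {"motion": [0.1,0,0,-10,0,0,0,0.1,0,0,-25,0,0,0,0.1,0,0,-45,0,0,0,0.1,0,0,-67,0,0,0,0.1,0,0,-82,0,0,0], "newtons": 25}}

```text
time: 11.88
ee_pos: [0.4746, 0.0014, 0.2195]
ee_rot: [0.685, 0.729, 0.0, 0.001]
force: [0.9, 1.1, -0.8]
finger_gap: 0.0156
grasp_force: 25.0
```

```bash
python3 -c "
from h import *
go((.4622,-.1777,.190),93.86)"
```

```text
shift [-177.9  -23.5   29.6] turn [ 0.1   0.03 -0.32] at [0.4746 0.0014 0.2195] F [ 0.92  1.1  -0.8 ] gap 0.0156 t 11.8833
```

Emit:
{"method": "apply_moves", "body": {"motion": [0.1,-25,-3,0,0,0,0,0.1,-60,-8,0,0,0,0,0.1,-95,-12.5,0,0,0,0,0.1,-130,-17,0,0,0,0,0.1,-160,-21,0,0,0,0]}}

```text
time: 12.3
ee_pos: [0.4627, -0.1615, 0.2179]
ee_rot: [0.685, 0.729, -0.0, 0.0]
force: [0.6, 0.4, -0.5]
finger_gap: 0.0157
grasp_force: 25.0
```

Emit:
{"method": "apply_moves", "body": {"motion": [0.1,-15,-2,0,0,0,0,0.1,-18,-2.5,5,0,0,0,0.1,-18,-2.5,20,0,0,0,0.1,-18,-2.5,25,0,0,0,0.1,-18,-2.5,25,0,0,0]}}

```text
time: 12.72
ee_pos: [0.4604, -0.1762, 0.1912]
ee_rot: [0.685, 0.729, -0.0, -0.002]
force: [0.1, 0.6, -1.8]
finger_gap: 0.0156
grasp_force: 25.0
```

```bash
python3 -c "
from h import *
go((.4622,-.1777,.168),93.86)"
```

```text
shift [-1.7  1.8 23.2] turn [-0.19 -0.15 -0.29] at [ 0.4604 -0.1762  0.1912] F [ 0.06  0.58 -1.76] gap 0.0156 t 12.7167
```

Emit:
{"method": "apply_moves", "body": {"motion": [0.1,-1.2,1.2,3,0,0,0,0.1,-1.2,1.2,10,0,0,0,0.1,-1.2,1.2,15,0,0,0,0.1,-1.2,1.2,15,0,0,0,0.1,-1.2,1.2,15,0,0,0]}}

```text
time: 13.13
ee_pos: [0.4628, -0.1784, 0.1777]
ee_rot: [0.685, 0.729, -0.0, -0.0]
force: [0.6, -0.3, -0.9]
finger_gap: 0.0155
grasp_force: 25.0
```

```bash
python3 -c "
from h import *
go((.4622,-.1777,.1345),93.86)"
```

```text
shift [ 0.8 -0.5 43.2] turn [-0.03 -0.02 -0.3 ] at [ 0.4628 -0.1784  0.1777] F [ 0.64 -0.35 -0.86] gap 0.0155 t 13.1333
```

Tip at z≈0.053; lower into the hole.

Emit:
{"method": "apply_moves", "body": {"motion": [0.1,0.8,-0.5,4,0,0,0,0.1,0.8,-0.5,10,0,0,0,0.1,0.8,-0.5,16,0,0,0,0.1,0.8,-0.5,22,0,0,0,0.1,0.8,-0.5,25,0,0,0], "newtons": 12}}

```text
time: 13.55
ee_pos: [0.4618, -0.1778, 0.1518]
ee_rot: [0.685, 0.729, -0.0, -0.001]
force: [-0.2, -0.4, -0.5]
finger_gap: 0.0156
grasp_force: 12.0
```

Emit:
{"method": "apply_moves", "body": {"motion": [0.1,0,0,4,0,0,0,0.1,0,0,9,0,0,0,0.1,0,0,14,0,0,0,0.1,0,0,18,0,0,0,0.1,0,0,18,0,0,0]}}

```text
time: 13.97
ee_pos: [0.4618, -0.1778, 0.134]
ee_rot: [0.685, 0.729, -0.0, -0.001]
force: [-0.8, 0.1, -0.4]
finger_gap: 0.0153
grasp_force: 12.0
```

Emit:
{"method": "apply_moves", "body": {"motion": [0.1,0,0,1,0,0,0,0.1,0,0,1,0,0,0,0.55,0,0,1,0,0,0,0.55,0,0,1,0,0,0,0.55,0,0,1,0,0,0]}}

```text
time: 14.38
ee_pos: [0.4626, -0.1782, 0.1343]
ee_rot: [0.685, 0.729, 0.0, 0.0]
force: [-0.0, 0.3, 0.6]
finger_gap: 0.0318
grasp_force: 0.0
```

Emit:
{"method": "apply_moves", "body": {"motion": [0.55,0,0,0,0,0,0,0.55,0,0,0,0,0,0,0.55,0,0,-15,0,0,0,0.55,0,0,-40,0,0,0,0.55,0,0,-65,0,0,0]}}

```text
time: 14.8
ee_pos: [0.4617, -0.1777, 0.199]
ee_rot: [0.685, 0.729, -0.0, -0.001]
force: [0.9, -0.3, -0.6]
finger_gap: 0.0518
grasp_force: 0.0
```

```bash
python3 -c "
from h import *
go((.471,-.3088,.195),93.86)"
```

```text
shift [-131.4    1.2    3.9] turn [-0.12 -0.07 -0.32] at [ 0.4617 -0.1777  0.199 ] F [ 0.9 -0.3 -0.6] gap 0.0518 t 14.8
```

Emit:
{"method": "apply_moves", "body": {"motion": [0.55,-25,0,-10,0,0,0,0.55,-60,0.5,-10,0,0,0,0.55,-95,1,-10,0,0,0,0.55,-122,1.2,-10,0,0,0,0.55,-131.4,1.2,-10,0,0,0]}}

```text
time: 15.22
ee_pos: [0.4721, -0.3131, 0.2089]
ee_rot: [0.686, 0.728, -0.001, 0.001]
force: [0.2, -1.4, 0.5]
finger_gap: 0.0517
grasp_force: 0.0
```

```bash
python3 -c "
from h import *
go((.471,-.3088,.195),93.86)
s=r.capture('side');S=cloud(s)
w=S[215:290,280:310].reshape(-1,3)
for nm,X in [('A',(.4677,-.2612)),('B',(.471,-.3091)),('C',(.4742,-.357))]:
  q=w[(np.hypot(w[:,0]-X[0],w[:,1]-X[1])<.016)&(w[:,2]>.045)&(w[:,2]<.13)];print(nm,len(q),q.mean(0).round(4),np.sort(q[:,2])[-4:].round(3))
cv2.imwrite('pics/c4.png',cv2.resize(s['img'][175:305,240:340,::-1],(460,598),interpolation=3))"
```

```text
shift [ 4.4 -0.8 13.9] turn [ 0.03  0.16 -0.45] at [ 0.4721 -0.3131  0.2089] F [ 0.2  -1.42  0.47] gap 0.0517 t 15.2167
A 35 [ 0.4657 -0.261   0.072 ] [0.08  0.08  0.081 0.081]
B 127 [ 0.472  -0.3119  0.084 ] [0.104 0.104 0.104 0.105]
C 139 [ 0.4759 -0.3598  0.0719] [0.092 0.093 0.093 0.093]
```

View pics/c4.png

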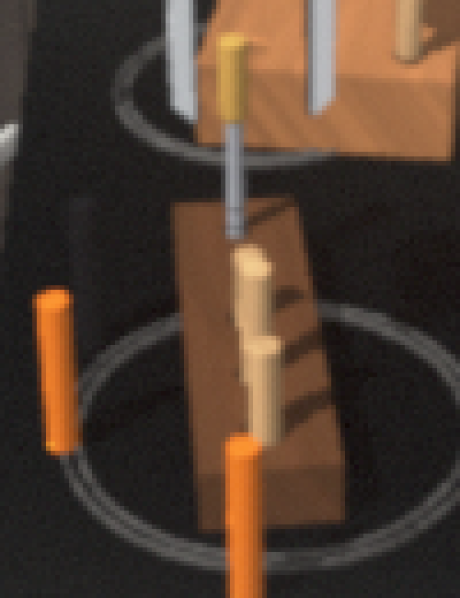

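Emit:
{"method": "apply_moves", "body": {"motion": [0.5,0,0,20,0,0,0,0.5,0,0,40,0,0,0,0.5,0,0,60,0,0,0,0.5,0,0,65,0,0,0,0.5,0,0,65,0,0,0]}}

```text
time: 15.68
ee_pos: [0.4706, -0.3071, 0.1425]
ee_rot: [0.685, 0.729, 0.0, -0.002]
force: [0.4, 1.0, -0.1]
finger_gap: 0.047
grasp_force: 0.0
```

```bash
python3 -c "
from h import *
go((.471,-.3088,.077),93.86)"
```

```text
shift [-2.   0.5 65.5] turn [-0.17 -0.2  -0.29] at [ 0.4706 -0.3071  0.1425] F [ 0.4   0.98 -0.12] gap 0.047 t 15.6833
```

Emit:
{"method": "apply_moves", "body": {"motion": [0.5,-1,0.3,15,0,0,0,0.5,-1,0.3,35,0,0,0,0.5,-1,0.3,52,0,0,0,0.5,-1,0.3,65,0,0,0,0.5,-1,0.3,65,0,0,0]}}

```text
time: 16.1
ee_pos: [0.4713, -0.3088, 0.0779]
ee_rot: [0.685, 0.729, 0.0, -0.002]
force: [-0.1, -0.2, 0.1]
finger_gap: 0.0471
grasp_force: 0.0
```

Emit:
{"method": "apply_moves", "body": {"motion": [0.1,0,0,0,0,0,0,0.1,0,0,0,0,0,0,0.1,0,0,0,0,0,0,0.1,0,0,0,0,0,0,0.1,0,0,0,0,0,0], "newtons": 20}}

```text
time: 16.52
ee_pos: [0.4725, -0.3105, 0.0799]
ee_rot: [0.685, 0.729, 0.0, 0.001]
force: [1.0, -0.6, 0.2]
finger_gap: 0.0174
grasp_force: 0.0
```

Emit:
{"method": "apply_moves", "body": {"motion": [0.1,0,0,0,0,0,0,0.1,0,0,0,0,0,0,0.1,0,0,0,0,0,0,0.1,0,0,0,0,0,0,0.1,0,0,0,0,0,0]}}

```text
time: 16.93
ee_pos: [0.4725, -0.3105, 0.0798]
ee_rot: [0.685, 0.729, 0.0, 0.001]
force: [-0.0, -1.0, 5.4]
finger_gap: 0.0155
grasp_force: 20.0
```

Emit:
{"method": "apply_moves", "body": {"motion": [0.1,0,0,-8,0,0,0,0.1,0,0,-25,0,0,0,0.1,0,0,-55,0,0,0,0.1,0,0,-90,0,0,0,0.1,0,0,-125,0,0,0]}}

```text
time: 17.35
ee_pos: [0.4714, -0.3095, 0.2048]
ee_rot: [0.685, 0.729, -0.0, -0.001]
force: [0.6, -0.8, -0.7]
finger_gap: 0.0155
grasp_force: 20.0
```

Emit:
{"method": "apply_moves", "body": {"motion": [0.1,0,0,-30,0,0,0,0.1,0,0,-48,0,0,0,0.1,0,0,-50,0,0,0,0.1,0,0,-50,0,0,0,0.1,0,0,-50,0,0,0]}}

```text
time: 17.77
ee_pos: [0.4713, -0.3095, 0.2525]
ee_rot: [0.685, 0.729, -0.0, -0.001]
force: [-0.4, 0.5, -0.6]
finger_gap: 0.0161
grasp_force: 20.0
```

```bash
python3 -c "
from h import *
go((.474,.001,.2525),93.86)
s=r.capture('side');S=cloud(s)
p=r.get_state()['ee_pos']; v,u=map(int,reversed(proj(s,p-[0,0,.04])))
w=S[v-30:v+30,u-15:u+15].reshape(-1,3)
for a,b in[(.175,.2),(.2,.23)]:
  q=w[(np.hypot(w[:,0]-p[0],w[:,1]-p[1])<.016)&(w[:,2]>a)&(w[:,2]<b)];print(len(q),q.mean(0).round(4),q[:,2].min())
S[...,2]
w=S[215:290,280:310].reshape(-1,3)
for nm,X in [('A',(.4677,-.2612)),('B',(.471,-.3091)),('C',(.4742,-.357))]:
  q=w[(np.hypot(w[:,0]-X[0],w[:,1]-X[1])<.016)&(w[:,2]>.045)&(w[:,2]<.13)];print(nm,len(q),q.mean(0).round(4) if len(q) else '')"
```

```text
shift [309.7  21.9   0.5] turn [-0.11 -0.1  -0.32] at [ 0.4713 -0.3095  0.2525] F [-0.37  0.5  -0.56] gap 0.0161 t 17.7667
44 [ 0.4716 -0.3113  0.1919] 0.1836811962614519
90 [ 0.4703 -0.3121  0.2147] 0.20017307893552094
A 95 [ 0.4688 -0.2635  0.0657]
B 0 
C 137 [ 0.4758 -0.3596  0.0716]
```

Emit:
{"method": "apply_moves", "body": {"motion": [0.1,25,2,0,0,0,0,0.1,60,4.5,0,0,0,0,0.1,95,7,0,0,0,0,0.1,130,9.5,0,0,0,0,0.1,165,12,0,0,0,0]}}

```text
time: 18.23
ee_pos: [0.4725, -0.1428, 0.2518]
ee_rot: [0.685, 0.728, -0.001, -0.002]
force: [0.3, -0.6, -0.6]
finger_gap: 0.0153
grasp_force: 20.0
```

Emit:
{"method": "apply_moves", "body": {"motion": [0.1,35,2.5,0,0,0,0,0.1,70,5,0,0,0,0,0.1,105,7.5,0,0,0,0,0.1,130,9,0,0,0,0,0.1,142,9.8,0,0,0,0]}}

```text
time: 18.65
ee_pos: [0.4732, 0.001, 0.252]
ee_rot: [0.684, 0.73, -0.001, -0.002]
force: [0.1, 0.3, -2.0]
finger_gap: 0.0152
grasp_force: 20.0
```

Emit:
{"method": "apply_moves", "body": {"motion": [0.1,2.5,0,5,0,0,0,0.1,2.5,0,25,0,0,0,0.1,2.5,0,50,0,0,0,0.1,2.5,0,75,0,0,0,0.1,2.5,0,85,0,0,0]}}

```text
time: 19.07
ee_pos: [0.4716, -0.0002, 0.1645]
ee_rot: [0.685, 0.728, -0.003, -0.003]
force: [-1.3, -0.6, -0.9]
finger_gap: 0.0155
grasp_force: 20.0
```

```bash
python3 -c "
from h import *
go((.474,.001,.136),93.86)"
```

```text
shift [ 1.   2.7 28.5] turn [-0.47 -0.06 -0.35] at [ 4.716e-01 -2.000e-04  1.645e-01] F [-1.32 -0.58 -0.95] gap 0.0155 t 19.0667
```

Emit:
{"method": "apply_moves", "body": {"motion": [0.1,0.5,1,8,0,0,0,0.1,0.5,1,16,0,0,0,0.1,0.5,1,24,0,0,0,0.1,0.5,1,24,0,0,0,0.1,0.5,1,24,0,0,0]}}

```text
time: 19.48
ee_pos: [0.4759, 0.0005, 0.1451]
ee_rot: [0.685, 0.729, 0.0, 0.0]
force: [0.2, -0.7, -0.5]
finger_gap: 0.0154
grasp_force: 20.0
```

```bash
python3 -c "
from h import *
go((.474,.001,.110),93.86)
s=r.capture('side');S=cloud(s)
w=S[140:190,280:310].reshape(-1,3)
q=w[(np.hypot(w[:,0]-.474,w[:,1])<.018)&(w[:,2]>.075)&(w[:,2]<.115)];print(len(q),q.mean(0).round(4),q[:,2].min())
cv2.imwrite('pics/c5.png',cv2.resize(s['img'][130:230,260:360,::-1],(590,590),interpolation=3))"
```

```text
shift [ 0.6 -1.9 35.1] turn [ 0.01  0.01 -0.33] at [0.4759 0.0005 0.1451] F [ 0.15 -0.67 -0.45] gap 0.0154 t 19.4833
58 [ 0.4756 -0.0022  0.0961] 0.07789506061953574
```

View pics/c5.png

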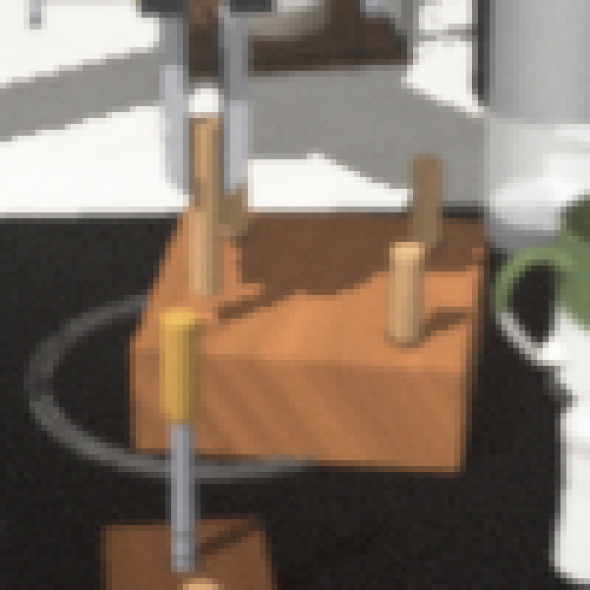

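Emit:
{"method": "apply_moves", "body": {"motion": [0.1,0.3,-1.7,3,0,0,0,0.1,0.3,-1.7,6,0,0,0,0.1,0.3,-1.7,9,0,0,0,0.1,0.3,-1.7,12,0,0,0,0.1,0.3,-1.7,13,0,0,0], "newtons": 12}}

```text
time: 19.95
ee_pos: [0.4737, 0.001, 0.1315]
ee_rot: [0.685, 0.729, -0.0, -0.0]
force: [0.2, -0.4, -0.8]
finger_gap: 0.016
grasp_force: 12.0
```

Emit:
{"method": "apply_moves", "body": {"motion": [0.1,0,0,1,0,0,0,0.1,0,0,2,0,0,0,0.1,0,0,3,0,0,0,0.1,0,0,4,0,0,0,0.1,0,0,5,0,0,0]}}

```text
time: 20.37
ee_pos: [0.474, 0.0009, 0.1269]
ee_rot: [0.685, 0.729, -0.0, 0.0]
force: [0.9, 0.6, -0.0]
finger_gap: 0.0155
grasp_force: 12.0
```

Emit:
{"method": "apply_moves", "body": {"motion": [0.1,0,0,1,0,0,0,0.1,0,0,2,0,0,0,0.1,0,0,3,0,0,0,0.1,0,0,4,0,0,0,0.1,0,0,5,0,0,0]}}

```text
time: 20.78
ee_pos: [0.4739, 0.0009, 0.1219]
ee_rot: [0.685, 0.729, -0.0, 0.0]
force: [0.7, -1.7, 0.2]
finger_gap: 0.0155
grasp_force: 12.0
```

Emit:
{"method": "apply_moves", "body": {"motion": [0.1,0,0,2,0,0,0,0.1,0,0,5,0,0,0,0.1,0,0,8,0,0,0,0.1,0,0,11,0,0,0,0.1,0,0,14,0,0,0]}}

```text
time: 21.2
ee_pos: [0.4738, 0.0009, 0.1075]
ee_rot: [0.685, 0.729, -0.0, -0.0]
force: [-0.3, 0.1, -0.5]
finger_gap: 0.0157
grasp_force: 12.0
```

Emit:
{"method": "apply_moves", "body": {"motion": [0.1,0,0,3,0,0,0,0.1,0,0,7,0,0,0,0.1,0,0,11,0,0,0,0.1,0,0,15,0,0,0,0.1,0,0,18,0,0,0]}}

```text
time: 21.62
ee_pos: [0.4738, 0.0009, 0.0894]
ee_rot: [0.685, 0.729, -0.0, -0.0]
force: [0.4, -0.3, 0.3]
finger_gap: 0.0155
grasp_force: 12.0
```

Emit:
{"method": "apply_moves", "body": {"motion": [0.1,0,0,1,0,0,0,0.1,0,0,2,0,0,0,0.1,0,0,3,0,0,0,0.1,0,0,4,0,0,0,0.1,0,0,4.5,0,0,0]}}

```text
time: 22.03
ee_pos: [0.474, 0.0009, 0.0854]
ee_rot: [0.685, 0.729, 0.0, 0.0]
force: [-0.4, -1.1, -1.0]
finger_gap: 0.0159
grasp_force: 12.0
```

Emit:
{"method": "apply_moves", "body": {"motion": [0.1,0,0,0.5,0,0,0,0.1,0,0,1,0,0,0,0.1,0,0,1.5,0,0,0,0.1,0,0,2,0,0,0,0.1,0,0,2,0,0,0]}}

```text
time: 22.45
ee_pos: [0.4741, 0.0009, 0.0838]
ee_rot: [0.685, 0.729, 0.0, 0.0]
force: [0.3, -0.1, 2.6]
finger_gap: 0.0158
grasp_force: 12.0
```

Contact at the expected seating height. Release and retreat.

Emit:
{"method": "apply_moves", "body": {"motion": [0.5,0,0,0,0,0,0,0.5,0,0,0,0,0,0,0.5,0,0,0,0,0,0,0.5,0,0,0,0,0,0,0.5,0,0,0,0,0,0]}}

```text
time: 22.87
ee_pos: [0.4739, 0.0009, 0.0833]
ee_rot: [0.685, 0.729, -0.0, -0.0]
force: [0.1, -0.4, 0.2]
finger_gap: 0.0448
grasp_force: 0.0
```

Emit:
{"method": "apply_moves", "body": {"motion": [0.5,0,0,-10,0,0,0,0.5,0,0,-35,0,0,0,0.5,0,0,-70,0,0,0,0.5,0,0,-105,0,0,0,0.5,0,0,-140,0,0,0]}}

```text
time: 23.28
ee_pos: [0.4735, 0.001, 0.2247]
ee_rot: [0.685, 0.729, -0.0, -0.0]
force: [0.6, -0.5, -1.1]
finger_gap: 0.0469
grasp_force: 0.0
```

Emit:
{"method": "apply_moves", "body": {"motion": [0.5,0,0,-20,0,0,0,0.5,0,0,-20,0,0,0,0.5,0,0,-20,0,0,0,0.5,0,0,-20,0,0,0,0.5,0,0,-20,0,0,0]}}

```text
time: 23.7
ee_pos: [0.4727, 0.0011, 0.2416]
ee_rot: [0.685, 0.729, -0.001, -0.002]
force: [0.3, 1.0, -0.8]
finger_gap: 0.0472
grasp_force: 0.0
```

```bash
python3 -c "
from h import *
print(r.get_state()['ee_pos'])
s=r.capture('side');S=cloud(s)
for nm,X in [('new',(.474,0)),('s2',(.5706,-.017)),('s1',(.587,.081)),('s3',(.4894,.0984))]:
  w=S.reshape(-1,3);q=w[(np.hypot(w[:,0]-X[0],w[:,1]-X[1])<.016)&(w[:,2]>.066)&(w[:,2]<.15)];print(nm,len(q),q.mean(0).round(4),np.sort(q[:,2])[-4:].round(3))
cv2.imwrite('pics/c6.png',cv2.resize(s['img'][130:300,240:380,::-1],(490,595),interpolation=3))"
```

```text
[0.47274393 0.00105822 0.24162912]
new 83 [ 0.474  -0.0009  0.0889] [0.107 0.108 0.108 0.109]
s2 77 [ 0.5714 -0.0198  0.0887] [0.107 0.108 0.108 0.109]
s1 73 [0.5886 0.0784 0.0896] [0.107 0.107 0.108 0.109]
s3 76 [0.4912 0.0974 0.0896] [0.108 0.108 0.108 0.11 ]
```

View pics/c6.png

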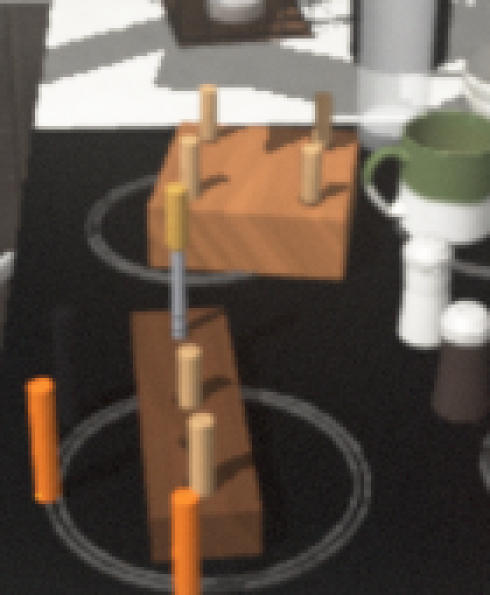

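The new post (crop pixel 188,165) stands level with the other three. The rod is back in its hole (177,260), and the other two posts are still in the rack.

```bash
python3 -c "
from h import *
print(r.hand_in())"
```

```text
the job is handed in; nothing more can be done
None
```

The rod touched bottom 44 mm down. I put it back in its rack hole and seated the 92 mm post, whose top measures level with the other three; the job is handed in, but it returned no verdict.

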